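# Snap a test gauge onto the tilted gas nipple and hold it there

### The job

Take the test gauge (the one with the dial) out of its socket in the wooden rest and press it squarely onto the tilted nipple on the gas console until it snaps and sits fully home on the collar. Keep it pressed home against the nipple's spring pin: the job finishes with you still holding it there, not letting go. Leave everything else where it stands.

Things in the scene. Friction and masses are not known exactly. Their poses are not given: they have to be found in the camera images.
- gauge_grip (a point): push-on test gauge, 80 mm tall, 0.18-0.29 kg, standing mouth down in a socket of the rest: square grey grip body 34 x 34 x 44 mm tall, round dial on top, round steel sleeve (30 mm) below. This point: centre of the grip body, on the axis, 52 mm from the mouth. z runs from mouth to dial, x and y are square to the flats. Its y lies within 9 degrees of the rest's y; neighbours stand along the rest's x
- gauge_mouth (a point): centre of the gauge's open mouth at the lower end of its sleeve; same axes as gauge_grip, 52 mm below it. The bore is 17 mm wide at its narrowest (5.5 to 7 mm in), with a flared lead-in 22 mm wide at the mouth; its ceiling is 25 mm in
- nipple: tilted steel nipple on the console's sloping panel: stub 14 mm across, 22 mm long, on a collar 32 mm across; a spring ball sticks out on each side 12 mm up. Origin at the stub's foot on the collar's top face (89 mm above the table), z outwards along the stub, 30 degrees from vertical towards the console's front, y level. The gauge goes on at any turn about z; fully home its mouth is on the collar
- valve_pin (a joint): how far the 6 mm brass spring pin in the nipple's end is pushed in: 0 free (sticking out 12 mm, met when the mouth is 9 mm above the collar), 0.009 m with the gauge fully home; spring 9 N at first touch, 12.6 N home. The gauge snaps over the balls between 8 and 4 mm above the collar: about 13 N at 8 mm, then a drop of some 5 N; if let go, the pin pushes it back off its seat
- console: white gas console, 170 mm wide (y) and 245 mm deep (x, from -85 to +160 mm), its aluminium panel slopes up away from the robot at 30 degrees (52 mm high in front, 112 mm behind); origin on the table under the middle of the panel, about 5 mm behind the nipple's foot; the nipple's foot is 89 mm above the table. Screwed down
- rest: wooden rest block 230 (x) x 64 (y) x 30 mm tall with three round sockets in a row along its x axis at -75, 0 and +75 mm, 33 mm wide and 18 mm deep; origin under its centre. Screwed down
- plug_round: bystander: steel blanking plug with a round 35 mm head, 48 mm tall, standing in one of the rest's sockets; origin at the centre of its underside
- plug_square: bystander: steel blanking plug with a square 28 mm head and no dial, 48 mm tall, standing in one of the rest's sockets; origin at the centre of its underside
- beaker: bystander: small glass beaker, 56 mm across, 65 mm tall; origin under its centre
- tube_rack: bystander: blue tube rack 90 x 190 mm with capped tubes, 94 mm tall; origin under its centre
- reagent: bystander: amber bottle 70 mm across, 150 mm tall; origin under its centre
- tip_box: bystander: pipette tip box 85 x 120 x 65 mm tall; origin under its centre
- pipette: bystander: micropipette lying on the table, 245 mm long along its y axis, up to 26 mm thick; origin under its middle
- timer: bystander: white bench timer 65 x 65 x 22 mm tall; origin under its centre

How it is judged:
By the outcome, as a careful person would: the job done as asked, in the order asked, and still so for the second after the job is handed in, while the arm keeps its last pose, push and grip.
It also fails if it takes over 38 s, if anything falls off the work surface, if the arm or the gripper's body presses on something with over 40 N, if the wrist force passes 120 N, or if a joint passes its speed limit or range.

### The arm

A 6-joint arm with a two-finger parallel gripper is mounted at the origin on the work surface. World frame = base frame: x ahead of the robot, y to its left, z up, the work surface at z = 0. Lengths are in m, angles in rad, forces in N, time in s.
With the tool pointing down it reaches from about 0.375 to 0.825 m from the base axis. Payload 5.5 kg.
Tool frame: the origin (TCP) lies on the centre line of the jaws, within the pads' length; the fingertips stand 19 mm ahead of it and the grasp point (between the pads) is the TCP; z points along the fingers, y is the line along which they close (so a half turn about z gives the same grasp; the last joint's range is limited). The gripper opens to 85 mm and grips with 20 to 120 N. Pads are 22 mm wide; open, the fingers measure 114 mm over their backs; the gripper's body (76 mm by 85 mm) begins 54 mm behind the grasp point. The pads swing forward as they close: fully open they stand 13 mm farther back than shut.
Start: joints at [1.312, 0.314, -0.047, 1.21, 0, 1.571], TCP at [0.154, 0.58, 0.22] pointing down, gripper open.
Joint ranges: [-2.67, 2.67], [-0.69, 1.73], [-1.03, 1.25], [-2.08, 2.16], [-1.42, 1.45], [-3.14, 3.14]. Speed limits (rad/s): [2.39, 2.39, 3.01, 3.14, 3.14, 3.14].

### API

Orientations are given as a unit quaternion [x, y, z, w].
In Python, from plant import robot gives the robot as it stands.
- The arm moves only by the shell command python3 -m inch 'ROWS' [OPENING]. ROWS is JSON, a list of rows, each a list of 6 numbers: the shift along the tool's x, y, z in units of 4 cm (1.0 is 4 cm), then the turn, a rotation vector about the tool's x, y, z in units of 180 degrees (1.0 is 180 degrees). A call has 1 to 5 rows; each row shifts and turns the commanded pose from where the row before left it, along the tool's axes as they then stand; what a row does not reach is not made up. A row lasts 1/10 s, in which the tool goes at most 50 mm and 8.59 degrees, less where a joint would pass 70% of its speed; a pose out of reach is approached as far as the arm can. A call with a number of a shift or a turn outside -1 to 1 is refused whole. A call with a gripper value outside its range is refused whole. OPENING is the opening, from -1 (shut) to 1 (fully open), so that 0 is half open, set as the call begins (- or left out, the last holds). The fingers move at their own pace and stop on an object; the grip force is fixed at half the most. Time passes only in rows, so rows that do not move let the fingers close. It gives the time, the measured TCP pose, the force, the opening and the grip force at its end, in the units of the state.
- robot.get_obs(): the state, without advancing time (a new reading comes with each control period).
- robot.snapshot(name): name is "scene" or "top"; returns the picture (480x640x3 uint8, blue, green, red); there is no depth.
- robot.camera_model(name): a dict with "fx", "fy", "cx", "cy" (pixels), "k1" (the pictures are not rectified: a ray, as slopes to the right and down, at radius r is drawn at 1 + k1 r^2 times it, then the intrinsics apply), "rvec" (rotation vector, rad) and "tvec" (3), from world to camera coordinates, as OpenCV has them. Camera axes: x right, y down, z forward; pixel columns grow to the right and rows downward; lengths in m; the calibration is good to about 2 mm. A picture is of the moment at which its call begins. camera_model takes no time and is no camera call.
- robot.job_done(): hands the job in; it is judged then, once.
The state is a dict: "time": time; "joints": joint angles; "dq": joint speeds; "joint_efforts": joint torques, N m; "tool_pos": TCP position; "orientation": TCP orientation; "ft_force": force on the tool from outside, world axes, zero at the start; "ft_torque": the same for the moment, N m; "width": opening from 0.0 (shut) to 1.0 (fully open); "grasp_force": force on a finger pad.
Only numpy, scipy, OpenCV 4.12 (cv2) and the standard library are available. Lean on these libraries where they do the work, as an engineer would, in place of code of your own. Each camera call takes 0.05 s, during which the arm holds its last target. There are 200 camera calls.

## Working session

There is one attempt and no reset: what is moved stays moved. The work goes in short steps, Python scripts to look and compute and a shell command to move; the robot and the scene stay as the last step left them, time stands still between calls to the robot, and variables do not carry over. Pictures are saved under pics/ and viewed, at most 10 in all, crops included, and the job is handed in when it is done.

```bash
ls; mkdir -p pics
python3 - <<'E'
from plant import robot
import cv2
o=robot.get_obs()
print(o)
for n in("scene","top"):
    cv2.imwrite(f"pics/{n}0.png",robot.snapshot(n)); print(robot.camera_model(n))
E
```

```text
pics
{'time': 0.0, 'joints': array([ 1.31198343e+00,  3.14221927e-01, -4.81175864e-02,  1.21018999e+00,
        7.61033202e-06,  1.57079750e+00]), 'dq': array([ 2.33908389e-03, -7.35288621e-05, -1.75397523e-03, -1.09515199e-03,
       -5.23567982e-05, -5.97436030e-04]), 'joint_efforts': array([ 1.02955255e-03, -5.39594507e+01,  3.39746833e+01,  1.92093541e-02,
       -2.59712571e-06, -1.19874926e-06]), 'tool_pos': array([0.15340006, 0.5794231 , 0.21952016]), 'orientation': array([ 1.29046114e-01,  9.91638215e-01, -8.58852949e-04, -1.15602419e-04]), 'ft_force': array([-0.92668543, -0.04467571, -0.76949508]), 'ft_torque': array([-0.00999614, -0.01327744, -0.02598443]), 'grasp_force': 0.0, 'width': 0.9991377408942916}
{'fx': 564.3918323599258, 'fy': 564.3918323599258, 'cx': 316.5218424072239, 'cy': 252.29292203732678, 'k1': 0.03870731936860041, 'rvec': array([ 0.66053131,  2.48551418, -1.38031601]), 'tvec': array([ 0.47523376, -0.02003148,  1.67873534])}
{'fx': 538.6252157866429, 'fy': 538.6252157866429, 'cx': 319.05576149375014, 'cy': 248.4401378810233, 'k1': 0.04584647061077702, 'rvec': array([ 2.11338469, -2.14263619,  0.21145819]), 'tvec': array([-0.05018844,  0.54772049,  1.13373621])}
```

View pics/scene0.png

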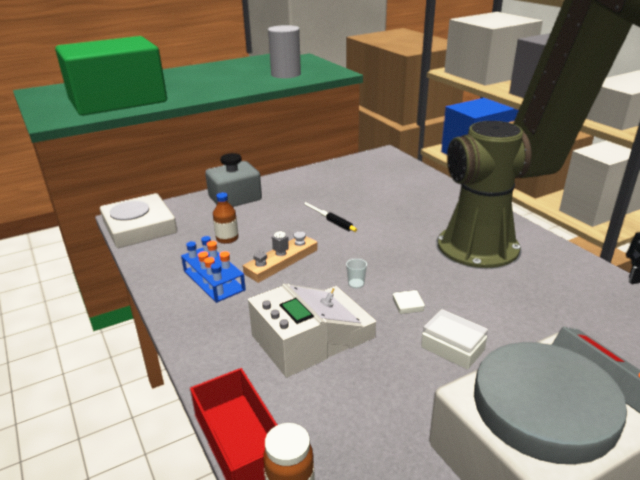

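View pics/top0.png

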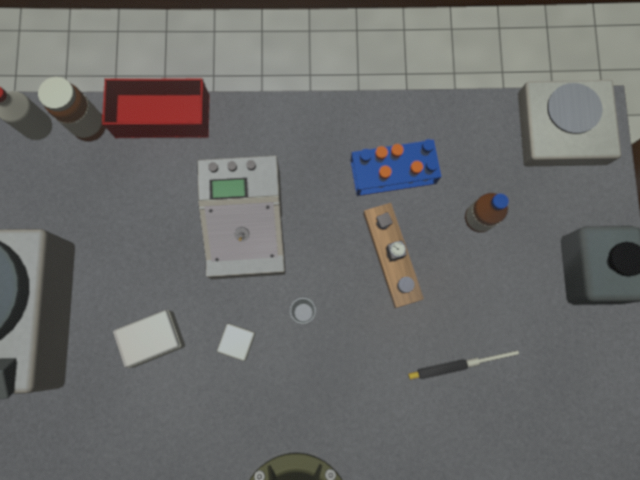

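The scene view shows the gauge at about (280,242) in the middle socket and the nipple at (328,298). In the top view they are at (397,250) and (242,234). I'll make an enlarged composite to pick features from.

Run:
```python
import cv2,numpy as np
s=cv2.imread("pics/scene0.png");t=cv2.imread("pics/top0.png")
def c(i,x,y,w,h,k): return cv2.resize(i[y:y+h,x:x+w],None,fx=k,fy=k,interpolation=cv2.INTER_CUBIC)
# 4 tiles 400x300 ; scale 5 => 80x60 ; 
a=np.hstack([c(s,240,225,80,60,5),c(s,290,270,80,60,5)])
b=np.hstack([c(t,360,220,80,60,5),c(t,200,205,80,60,5)])
cv2.imwrite("pics/comp0.png",np.vstack([a,b]))
```

```text
(no output)
```

View pics/comp0.png

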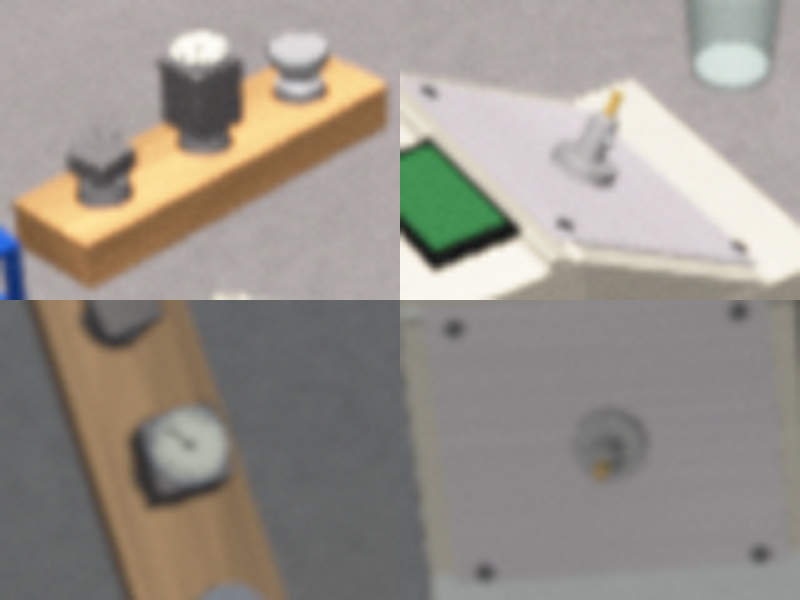

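The composite gives these features. In the scene view, the dial is at comp (199,48), the pin tip at (616,96) and the panel screws at (428,90), (565,224) and (740,246). In the top view, the dial is at (189,445), the pin tip at (600,468) and the screws at (738,312), (455,328) and (485,573). Next I triangulate these and fit the rest's outline.

```bash
cat > h.py <<'E'
import numpy as np,cv2
from plant import robot
from scipy.spatial.transform import Rotation as R
CM={n:robot.camera_model(n) for n in("scene","top")}
def ray(n,u,v):
    m=CM[n]; K=np.array([[m['fx'],0,m['cx']],[0,m['fy'],m['cy']],[0,0,1]])
    p=cv2.undistortPoints(np.array([[[u,v]]],float),K,np.array([m['k1'],0,0,0,0]))[0,0]
    Rm=R.from_rotvec(m['rvec']).as_matrix()
    d=Rm.T@np.array([p[0],p[1],1]); return -Rm.T@m['tvec'], d/np.linalg.norm(d)
def tri(a,b):
    (o1,d1),(o2,d2)=ray("scene",*a),ray("top",*b)
    s=np.linalg.lstsq(np.c_[d1,-d2],o2-o1,rcond=None)[0]
    p,q=o1+s[0]*d1,o2+s[1]*d2
    return (p+q)/2,np.linalg.norm(p-q)
def onz(n,uv,z):
    o,d=ray(n,*uv); return o+d*(z-o[2])/d[2]
def proj(n,P):
    m=CM[n]; K=np.array([[m['fx'],0,m['cx']],[0,m['fy'],m['cy']],[0,0,1]])
    return cv2.projectPoints(np.array(P,float).reshape(-1,1,3),m['rvec'],m['tvec'],K,np.array([m['k1'],0,0,0,0]))[0][:,0]
E
python3 - <<'E'
from h import *
np.set_printoptions(precision=4,suppress=True)
cs=lambda x,y,X,Y:((x+.5)/5-.5+X,(y+.5)/5-.5+Y)
def T(a,b,A,B): return tri(cs(*a,*A),cs(*b,*B))
print("dial",*T((199,48),(189,145),(240,225),(360,220)))
N=((290,270),(200,205))
print("pin",*T((216,96),(200,168),*N))
S=[T((28,90),(338,12),*N),T((165,224),(55,28),*N),T((340,246),(85,273),*N)]
for s in S: print(*s)
S=[s[0] for s in S]
y=S[1]-S[0]; x=S[1]-S[2]
n=np.cross(x,y);n/=np.linalg.norm(n); print("normal",n,"angle",np.degrees(np.arccos(n[2])),"yaw",np.degrees(np.arctan2(-n[1],-n[0])),"y yaw",np.degrees(np.arctan2(y[1],y[0])),"lens",np.linalg.norm(x),np.linalg.norm(y))
t=cv2.imread("pics/top0.png"); hsv=cv2.cvtColor(t,cv2.COLOR_BGR2HSV)
m=cv2.inRange(hsv,(5,70,60),(25,200,220)); m[:, :355]=0;m[:,430:]=0;m[:195]=0;m[310:]=0
m=cv2.morphologyEx(m,cv2.MORPH_OPEN,np.ones((3,3)))
c=cv2.findNonZero(m); b=cv2.boxPoints(cv2.minAreaRect(cv2.convexHull(c)))
P=np.array([onz("top",p,.03)[:2] for p in b]); print(b,P,P.mean(0),[np.linalg.norm(P[i]-P[i-1]) for i in range(4)])
e=max((P[1]-P[0],P[2]-P[1]),key=np.linalg.norm);print("rest x yaw",np.degrees(np.arctan2(e[1],e[0])))
# gauge: bottom of body edge in top crop (two visible corners of top face)
for p in [(140,150+53),(228,183),(150,113),(213,105)]: print(onz("top",cs(*p,360,220),.086))
E
```

```text
dial [ 0.5367 -0.2237  0.0908] 0.0009170139544653307
pin [0.558  0.1083 0.1168] 0.0010647143595359058
[0.6267 0.0514 0.1103] 0.00022084072749689197
[0.6208 0.171  0.1096] 0.0007892917085472167
[0.5252 0.1661 0.0544] 0.0005254099537131662
normal [-0.4995 -0.0197  0.8661] angle 29.989994909822915 yaw 2.258648686324711 y yaw 92.831379939125 lens 0.11043666328559874 0.11968262615545487
[[362.6 210.8]
 [390.2 201.6]
 [422.4 298.2]
 [394.8 307.4]] [[ 0.6369 -0.1582]
 [ 0.6577 -0.2218]
 [ 0.4366 -0.284 ]
 [ 0.4172 -0.2224]] [ 0.5371 -0.2216] [np.float64(0.22887469432614224), np.float64(0.06686925636813605), np.float64(0.22965920730029174), np.float64(0.06459395004139931)]
rest x yaw -164.27815289581164
[ 0.5131 -0.2028  0.086 ]
[ 0.5213 -0.2406  0.086 ]
[ 0.5521 -0.2086  0.086 ]
[ 0.5553 -0.2357  0.086 ]
```

Measurements agree with the text: dial z is 0.091 (0.092 expected), the panel tilt is 30.0° and the foot z is about 0.088 (0.089 expected). Now moving towards the gauge.

```bash
cat > go.py <<'E'
import sys; from h import *
# usage: go.py x y z yawdeg tiltdeg : target TCP; tool y = level at yaw+90, tool z = down tilted away by tilt
np.set_printoptions(precision=3,suppress=True)
def target(yaw,tilt): 
    B=np.array([[-1,0,0],[0,1,0],[0,0,-1.]]).T
    return R.from_euler('z',yaw,degrees=True)*R.from_euler('y',-tilt,degrees=True)*R.from_matrix(B)
if __name__=="__main__":
    a=list(map(float,sys.argv[1:])); o=robot.get_obs(); Rc=R.from_quat(o['orientation'])
    d=np.array(a[:3])-o['tool_pos']; Rt=target(a[3],a[4])
    print("t",o['time'],"pos",o['tool_pos'],"tool z",Rc.as_matrix()[:,2],"tool y",Rc.as_matrix()[:,1],"j",o['joints'],"F",o['ft_force'],"w",o['width'],o['grasp_force'])
    print("shift units (current axes)",Rc.inv().apply(d)/.04," (target axes)",Rt.inv().apply(d)/.04,"turn units",(Rc.inv()*Rt).as_rotvec()/np.pi)
E
python3 go.py .537 -.2228 .19 12 0
python3 -m inch '[[0,0,0,0,0,-0.037],[0,0,0,0,0,-0.037],[0,0,0,0,0,-0.037],[0,0,0,0,0,-0.037],[-0.24,-1,0,0,0,0]]'
python3 -m inch '[[-0.24,-1,0,0,0,0],[-0.24,-1,0,0,0,0],[-0.24,-1,0,0,0,0],[-0.24,-1,0,0,0,0],[-0.24,-1,0,0,0,0]]'
python3 go.py .537 -.2228 .19 12 0
```

```text
t 0.1 pos [0.153 0.579 0.22 ] tool z [-0.    -0.002 -1.   ] tool y [ 0.256  0.967 -0.002] j [ 1.312  0.314 -0.048  1.21   0.     1.571] F [-0.541 -0.133 -0.869] w 1.002797709761561 0.0
shift units (current axes) [-14.404 -16.933   0.767]  (target axes) [ -5.21  -21.612   0.74 ] turn units [-0.    -0.    -0.149]
time: 0.6
tool_pos: [0.1701, 0.5452, 0.2193]
orientation: [-0.106, 0.994, 0.001, -0.0]
ft_force: [1.1, 0.1, 0.6]
width: 1.0
grasp_force: 0.0
time: 1.1
tool_pos: [0.2593, 0.3551, 0.2201]
orientation: [-0.103, 0.995, -0.0, -0.0]
ft_force: [0.3, -0.3, 0.2]
width: 0.998
grasp_force: 0.0
t 1.1 pos [0.259 0.355 0.22 ] tool z [-0. -0. -1.] tool y [-0.205  0.979 -0.   ] j [ 0.94   0.012 -0.407  1.152 -0.     0.734] F [ 0.274 -0.322  0.182] w 0.9979547719826477 0.0
shift units (current axes) [ -3.831 -15.565   0.758]  (target axes) [ -3.787 -15.576   0.752] turn units [-0.    -0.    -0.001]
```

```bash
python3 -m inch '[[-0.25,-1,0,0,0,0],[-0.25,-1,0,0,0,0],[-0.25,-1,0,0,0,0],[-0.25,-1,0,0,0,0],[-0.25,-1,0,0,0,0]]' >/dev/null
python3 -m inch '[[-0.25,-1,0,0,0,0],[-0.25,-1,0,0,0,0],[-0.25,-1,0,0,0,0],[-0.25,-1,0,0,0,0],[-0.25,-1,0,0,0,0]]' >/dev/null
python3 -m inch '[[-0.25,-1,0.1,0,0,0],[-0.25,-1,0.1,0,0,0],[-0.25,-1,0.1,0,0,0],[-0.25,-1,0.1,0,0,0],[-0.25,-1,0.1,0,0,0]]' 
python3 -m inch '[[0,-0.5,0,0,0,0],[0,0,0,0,0,0]]' 
python3 go.py .537 -.2228 .064 12 0
python3 - <<'E'
from h import *
s=robot.snapshot("scene");t=robot.snapshot("top")
c=lambda i,x,y,w,h,k: cv2.resize(i[y:y+h,x:x+w],None,fx=k,fy=k,interpolation=cv2.INTER_CUBIC)
cv2.imwrite("pics/c1.png",np.hstack([c(s,230,170,100,120,4),c(t,345,190,100,120,4)]))
E
```

```text
time: 2.6
tool_pos: [0.5289, -0.2013, 0.1998]
orientation: [-0.103, 0.995, 0.0, -0.0]
ft_force: [0.2, 0.1, 0.7]
width: 1.003
grasp_force: 0.0
time: 2.8
tool_pos: [0.5327, -0.2214, 0.1995]
orientation: [-0.101, 0.995, 0.0, -0.001]
ft_force: [-0.3, 0.4, 0.5]
width: 1.0
grasp_force: 0.0
t 2.8 pos [ 0.533 -0.221  0.2  ] tool z [-0.001  0.    -1.   ] tool y [-0.202  0.979  0.   ] j [-0.394  0.28  -0.14   1.152 -0.    -0.597] F [-0.305  0.417  0.5  ] w 1.000460621426397 0.0
shift units (current axes) [-0.102 -0.057  3.388]  (target axes) [-0.097 -0.057  3.388] turn units [ 0.    -0.    -0.002]
```

View pics/c1.png

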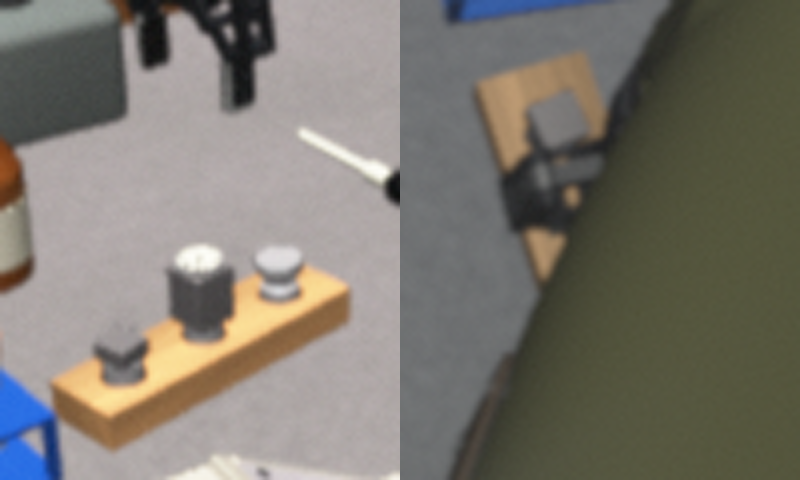

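The scene view shows the gripper open and clear above the gauge, with the neighbours off to the sides. The arm blocks the top view. Descending.

```bash
python3 -m inch '[[-0.03,-0.01,0.6,0,0,0],[-0.03,-0.01,0.6,0,0,0],[-0.03,-0.01,0.6,0,0,0],[-0.02,-0.01,0.6,0,0,0],[0,-0.01,0.5,0,0,0]]' 
python3 -m inch '[[0,0,0.3,0,0,0],[0,0,0.18,0,0,0],[0,0,0,0,0,0]]' 
python3 go.py .537 -.2228 .064 12 0
```

```text
time: 3.4
tool_pos: [0.5367, -0.2183, 0.0836]
orientation: [-0.104, 0.995, 0.0, -0.0]
ft_force: [-0.2, -0.1, 0.9]
width: 1.0
grasp_force: 0.0
time: 3.7
tool_pos: [0.537, -0.2195, 0.0649]
orientation: [-0.103, 0.995, 0.0, -0.0]
ft_force: [0.9, -0.2, 0.2]
width: 1.0
grasp_force: 0.0
t 3.7 pos [ 0.537 -0.219  0.065] tool z [-0.001  0.001 -1.   ] tool y [-0.205  0.979  0.001] j [-0.388  0.384 -0.32   0.868  0.    -0.595] F [ 0.897 -0.174  0.153] w 0.999771598500578 0.0
shift units (current axes) [ 0.018 -0.081  0.023]  (target axes) [ 0.018 -0.081  0.023] turn units [ 0.    -0.    -0.001]
```

```bash
python3 -m inch '[[0,-0.08,0.02,0,0,0],[0,0,0,0,0,0],[0,0,0,0,0,0],[0,0,0,0,0,0],[0,0,0,0,0,0]]' -1
python3 -m inch '[[0,0,0,0,0,0],[0,0,0,0,0,0],[0,0,0,0,0,0],[0,0,0,0,0,0]]'
python3 go.py .537 -.2228 .064 12 0
```

```text
time: 4.2
tool_pos: [0.5387, -0.2238, 0.0654]
orientation: [-0.103, 0.995, -0.0, 0.001]
ft_force: [-0.6, -0.4, 5.2]
width: 0.379
grasp_force: 59.2
time: 4.6
tool_pos: [0.5388, -0.2238, 0.0654]
orientation: [-0.103, 0.995, -0.0, 0.001]
ft_force: [-1.2, 0.4, 5.5]
width: 0.38
grasp_force: 59.2
t 4.6 pos [ 0.539 -0.224  0.065] tool z [ 0.001 -0.001 -1.   ] tool y [-0.205  0.979 -0.001] j [-0.394  0.387 -0.314  0.868 -0.    -0.6  ] F [-1.23   0.426  5.538] w 0.38001392673747303 59.224992245435715
shift units (current axes) [0.038 0.034 0.035]  (target axes) [0.038 0.034 0.035] turn units [-0.     0.    -0.001]
```

```bash
python3 -m inch '[[0,0,-0.2,0,0,0],[0,0,-0.4,0,0,0],[0,0,-0.6,0,0,0],[0,0,-0.9,0,0,0],[0,0,-0.9,0,0,0]]'
python3 -m inch '[[0,0,-0.9,0,0,0.02],[0,0.5,-0.3,0,0,0.02],[0,1,0,0,0,0.013],[0,1,0,0,0,0],[0,1,0,0,0,0]]'
python3 go.py .523 .1067 .24 2.5 30
```

```text
time: 5.1
tool_pos: [0.5373, -0.2231, 0.1852]
orientation: [-0.103, 0.995, 0.0, -0.001]
ft_force: [0.6, -0.8, -1.7]
width: 0.374
grasp_force: 59.5
time: 5.6
tool_pos: [0.5283, -0.0827, 0.2327]
orientation: [-0.019, 1.0, 0.0, -0.0]
ft_force: [1.2, 0.7, -2.9]
width: 0.375
grasp_force: 59.6
t 5.6 pos [ 0.528 -0.083  0.233] tool z [-0.  0. -1.] tool y [-0.039  0.999  0.   ] j [-0.155  0.186 -0.184  1.201  0.    -0.194] F [ 1.197  0.656 -2.921] w 0.37495914285152865 59.58028770983219
shift units (current axes) [-0.05   4.736 -0.182]  (target axes) [-0.155  4.736 -0.122] turn units [-0.    -0.167 -0.002]
```

```bash
python3 -m inch '[[0,0.9,0,0,-0.042,0],[0,0.9,0,0,-0.042,0],[0,0.9,0,0,-0.042,0],[0,0.9,0,0,-0.041,0],[0,0.9,0,0,0,0]]'
python3 -m inch '[[0,0.2,0,0,0,0],[0,0,0,0,0,0]]'
python3 go.py .5233 .1067 .1785 2.5 30
```

```text
time: 6.1
tool_pos: [0.5116, 0.0947, 0.2242]
orientation: [-0.019, 0.967, 0.004, 0.255]
ft_force: [-0.6, -0.5, -3.8]
width: 0.379
grasp_force: 59.6
time: 6.3
tool_pos: [0.5214, 0.1054, 0.2331]
orientation: [-0.021, 0.965, 0.006, 0.26]
ft_force: [-0.3, 0.1, -2.0]
width: 0.379
grasp_force: 59.9
t 6.3 pos [0.521 0.105 0.233] tool z [ 0.501  0.021 -0.865] tool y [-0.043  0.999  0.   ] j [ 0.273 -0.241 -0.743  0.556 -0.115  0.2  ] F [-0.294  0.075 -1.997] w 0.3786495699273662 59.90576505661011
shift units (current axes) [0.642 0.031 1.206]  (target axes) [0.64  0.031 1.207] turn units [-0.     0.001 -0.   ]
```

```bash
python3 -m inch '[[0.3,0.02,0.5,0,0,0],[0.3,0.01,0.5,0,0,0],[0.04,0,0.2,0,0,0],[0,0,0,0,0,0]]'
python3 go.py .5233 .1067 .1785 2.5 30
python3 - <<'E'
from h import *
s=robot.snapshot("scene");t=robot.snapshot("top")
cv2.imwrite("pics/s2.png",s);cv2.imwrite("pics/t2.png",t)
c=lambda i,x,y,w,h,k: cv2.resize(i[y:y+h,x:x+w],None,fx=k,fy=k,interpolation=cv2.INTER_CUBIC)
cv2.imwrite("pics/c2.png",np.hstack([c(s,285,225,80,100,5),c(t,200,185,80,100,5)]))
E
```

```text
time: 6.7
tool_pos: [0.5235, 0.104, 0.177]
orientation: [-0.018, 0.966, 0.004, 0.258]
ft_force: [-0.6, -0.4, -1.9]
width: 0.371
grasp_force: 59.9
t 6.7 pos [0.523 0.104 0.177] tool z [ 0.498  0.018 -0.867] tool y [-0.038  0.999 -0.001] j [ 0.27  -0.183 -0.835  0.409 -0.116  0.202] F [-0.623 -0.446 -1.933] w 0.3712274859231402 59.905085787177086
shift units (current axes) [-0.017  0.067 -0.032]  (target axes) [-0.017  0.067 -0.032] turn units [-0.001 -0.    -0.001]
```

View pics/c2.png

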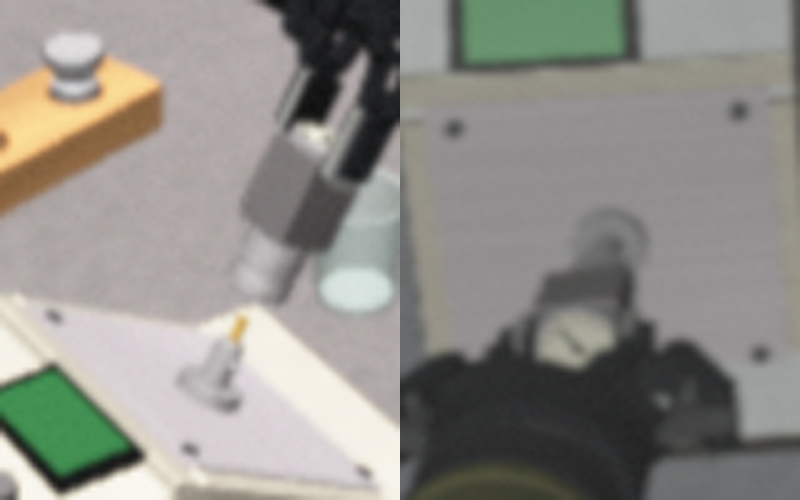

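In the scene crop the mouth is at about (262,288) and the pin tip at (239,319). In the top crop the dial is at (576,335) and the collar at (610,240). I'll project the model points to compare.

```bash
cat > pr.py <<'E'
from h import *
import sys
np.set_printoptions(precision=4,suppress=True)
o=robot.get_obs();Rm=R.from_quat(o['orientation']).as_matrix();p=o['tool_pos'];z=Rm[:,2]
n=np.array([-.4995,-.0219,.866]); pin=np.array([.558,.1083,.1168])
print("dial-mouth in px (scene,top):")
for nm,Q in [("mouth",p+.0534*z),("sleeve top",p+.0234*z),("dialtop",p-.0266*z),("pin",pin),("foot",pin-.034*n),("collar+50",pin+.016*n)]:
    a=proj("scene",Q)[0];b=proj("top",Q)[0]
    print(nm,"world",Q,"scene comp",(a-[285,225])*5+2,"top comp",(b-[200,185])*5+2+[400,0])
E
python3 pr.py
python3 - <<'E'
from h import *
c=lambda i,x,y,w,h,k: cv2.resize(i[y:y+h,x:x+w],None,fx=k,fy=k,interpolation=cv2.INTER_LANCZOS4)
s=cv2.imread("pics/s2.png");t=cv2.imread("pics/t2.png")
cv2.imwrite("pics/c3.png",np.hstack([c(s,318,245,40,60,10),c(t,222,215,40,60,10)]))
E
```

```text
dial-mouth in px (scene,top):
mouth world [0.5513 0.1057 0.133 ] scene comp [249.0984 285.4311] top comp [600.1306 276.8183]
sleeve top world [0.5363 0.1052 0.1589] scene comp [276.2031 229.0963] top comp [592.2945 300.5915]
dialtop world [0.5112 0.1042 0.2022] scene comp [322.0792 133.7756] top comp [578.2675 343.1221]
pin world [0.558  0.1083 0.1168] scene comp [239.8103 320.8343] top comp [599.3911 269.0608]
foot world [0.575  0.109  0.0874] scene comp [209.8248 383.6387] top comp [607.4873 244.3044]
collar+50 world [0.55   0.1079 0.1307] scene comp [254.053  291.0088] top comp [595.4173 281.2078]
```

View pics/c3.png

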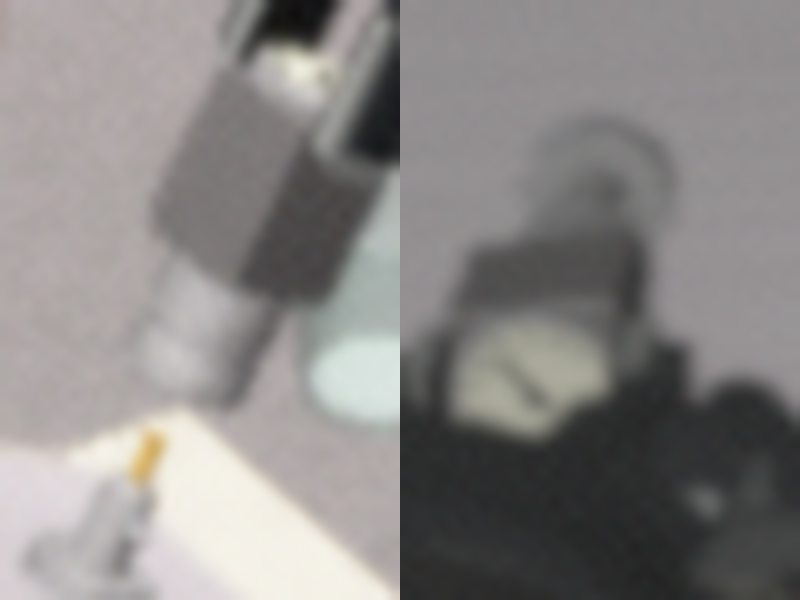

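Run:
```python
from h import *
from scipy.optimize import least_squares
np.set_printoptions(precision=4,suppress=True)
o=robot.get_obs();Rm=R.from_quat(o['orientation']);p=o['tool_pos']
lo,up=.0234,-.0206   # tool z of body lower/upper faces
h=.017
cor={(i,j,k):np.array([i*h,j*h,lo if k else up]) for i in(-1,1) for j in(-1,1) for k in(0,1)}
for c,v in cor.items():
    Q=p+Rm.apply(v); print(c,(proj("scene",Q)[0]-[318,245])*10+4.5,(proj("top",Q)[0]-[222,215])*10+4.5+[400,0])
```

```text
(-1, -1, 0) [208.8756  45.3199] [621.6434 287.9446]
(-1, -1, 1) [129.1205 213.063 ] [643.1468 216.5632]
(-1, 1, 0) [291.6739 112.2618] [442.7975 296.847 ]
(-1, 1, 1) [209.6642 282.7022] [471.2796 225.0459]
(1, -1, 0) [315.013   70.7283] [637.067  454.4591]
(1, -1, 1) [235.6836 235.5262] [657.7797 377.4342]
(1, 1, 0) [398.4829 137.0405] [460.19   463.4464]
(1, 1, 1) [316.9371 304.4433] [487.7375 385.9946]
```

Against the projections, the gauge sits about 4 mm along tool +x in the pads, and both views agree on this. I'll correct x by about −0.11 and y by +0.07, come closer and recheck.

```bash
python3 -m inch '[[-0.11,0.07,0.1,0,0,0],[0,0,0.1,0,0,0],[0,0,0,0,0,0]]'
python3 go.py .5233 .1067 .1785 2.5 30
python3 - <<'E'
from h import *
s=sum(robot.snapshot("scene").astype(float) for _ in range(4))/4;t=robot.snapshot("top")
o=robot.get_obs();Rm=R.from_quat(o['orientation']);p=o['tool_pos']
s=s.astype(np.uint8);cv2.imwrite("pics/s4.png",s);cv2.imwrite("pics/t4.png",t)
c=lambda i,x,y,w,h,k: cv2.resize(i[y:y+h,x:x+w],None,fx=k,fy=k,interpolation=cv2.INTER_CUBIC)
cv2.imwrite("pics/c4.png",np.hstack([c(s,315,245,40,60,10),c(t,222,215,40,60,10)]))
n=np.array([-.4995,-.0219,.866]); pin=np.array([.558,.1083,.1168])
for nm,Q in [("mouth",p+Rm.apply([.004,0,.0534])),("low",p+Rm.apply([.004,0,.0234])),("pin",pin),("foot",pin-.034*n),("farlowL",p+Rm.apply([-.013,.017,.0234])),("farlowR",p+Rm.apply([-.013,-.017,.0234])),("nearlowL",p+Rm.apply([.021,.017,.0234]))]:
    print(nm,(proj("scene",Q)[0]-[315,245])*10+4.5,(proj("top",Q)[0]-[222,215])*10+4.5+[400,0])
E
```

```text
time: 7.1
tool_pos: [0.5316, 0.1085, 0.1735]
orientation: [-0.019, 0.966, 0.005, 0.259]
ft_force: [-0.9, 0.3, -2.0]
width: 0.373
grasp_force: 59.9
t 7.1 pos [0.532 0.108 0.174] tool z [ 0.501  0.02  -0.865] tool y [-0.04   0.999  0.   ] j [ 0.275 -0.162 -0.829  0.391 -0.117  0.205] F [-0.861  0.346 -2.01 ] w 0.373147716807866 59.8872946947813
shift units (current axes) [ 0.118 -0.037 -0.212]  (target axes) [ 0.118 -0.036 -0.212] turn units [-0.001  0.    -0.001]
mouth [196.25795999 410.21966385] [568.48626699 248.44867442]
low [250.30249377 297.73045138] [552.70776681 295.35941754]
pin [180.1206203  442.16859462] [579.28217602 238.62155095]
foot [120.14964025 567.77731181] [595.47457279 189.10877129]
farlowL [237.12944476 322.51292095] [459.43349912 219.36109166]
farlowR [156.47381013 252.19479842] [630.02084726 210.71187698]
nearlowL [344.37395738 343.38679985] [476.08555899 379.21213613]
```

View pics/c4.png

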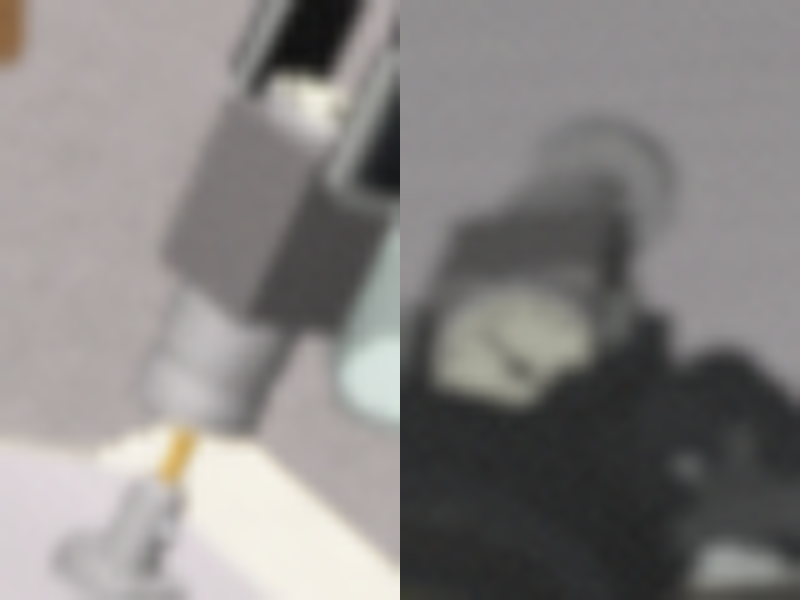

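The mouth is at scene comp (200,405), and the nipple axis line passes through about (200,405), so they line up. In the top view the body's face edge matches the prediction within 1–2 mm. I'll descend in stages and watch the force.

```bash
python3 -m inch '[[0.01,-0.03,0.12,0,0,0],[0,0,0.12,0,0,0],[0,0,0.12,0,0,0],[0,0,0,0,0,0]]'
python3 go.py .5233 .1067 .1785 2.5 30
python3 -m inch '[[0,0,0.08,0,0,0],[0,0,0.08,0,0,0],[0,0,0.08,0,0,0],[0,0,0,0,0,0]]'
python3 go.py .5233 .1067 .1785 2.5 30
```

```text
time: 7.75
tool_pos: [0.5376, 0.1072, 0.1595]
orientation: [-0.019, 0.966, 0.005, 0.259]
ft_force: [-0.3, 0.1, -2.9]
width: 0.382
grasp_force: 59.9
t 7.75 pos [0.538 0.107 0.16 ] tool z [ 0.499  0.019 -0.866] tool y [-0.039  0.999 -0.   ] j [ 0.268 -0.132 -0.84   0.351 -0.114  0.198] F [-0.315  0.103 -2.92 ] w 0.3816114936876725 59.89424742758274
shift units (current axes) [ 0.073  0.    -0.589]  (target axes) [ 0.073  0.002 -0.589] turn units [-0.001 -0.    -0.001]
time: 8.15
tool_pos: [0.5426, 0.1076, 0.1518]
orientation: [-0.019, 0.966, 0.005, 0.259]
ft_force: [-0.2, -0.7, -2.9]
width: 0.378
grasp_force: 59.9
t 8.15 pos [0.543 0.108 0.152] tool z [ 0.5    0.02  -0.866] tool y [-0.04   0.999 -0.   ] j [ 0.265 -0.113 -0.845  0.326 -0.112  0.196] F [-0.207 -0.698 -2.924] w 0.37779785097645363 59.904958605766296
shift units (current axes) [ 0.083 -0.002 -0.82 ]  (target axes) [ 0.084 -0.    -0.82 ] turn units [-0.001  0.    -0.001]
```

```bash
python3 -m inch '[[-0.01,0,0.06,0,0,0],[0,0,0.06,0,0,0],[0,0,0,0,0,0]]'
python3 go.py .5233 .1067 .1785 2.5 30
python3 - <<'E'
from h import *
s=robot.snapshot("scene")
cv2.imwrite("pics/c5.png",cv2.resize(s[235:315,300:360],None,fx=7,fy=7,interpolation=cv2.INTER_CUBIC))
E
```

```text
time: 8.45
tool_pos: [0.5445, 0.1074, 0.1472]
orientation: [-0.019, 0.966, 0.005, 0.258]
ft_force: [-0.5, -0.9, -3.1]
width: 0.384
grasp_force: 59.9
t 8.45 pos [0.544 0.107 0.147] tool z [ 0.499  0.019 -0.867] tool y [-0.039  0.999 -0.001] j [ 0.263 -0.102 -0.847  0.314 -0.111  0.194] F [-0.493 -0.944 -3.134] w 0.38422620742065366 59.85094517469406
shift units (current axes) [ 0.068  0.004 -0.943]  (target axes) [ 0.067  0.007 -0.943] turn units [-0.001 -0.    -0.001]
```

View pics/c5.png

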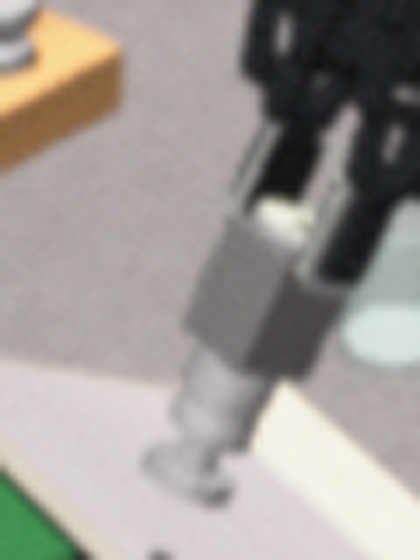

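The sleeve's mouth (208,433) surrounds the stub, in line with the collar at (188,475). Pressing on.

```bash
for i in 1; do
python3 -m inch '[[0,0,0.05,0,0,0],[0,0,0.05,0,0,0],[0,0,0,0,0,0]]'
python3 go.py .5233 .1067 .1785 2.5 30
done
python3 -m inch '[[0,0,0.05,0,0,0],[0,0,0.05,0,0,0],[0,0,0,0,0,0]]'
python3 go.py .5233 .1067 .1785 2.5 30
```

```text
time: 8.8
tool_pos: [0.5472, 0.1073, 0.1448]
orientation: [-0.019, 0.966, 0.005, 0.259]
ft_force: [-9.3, -2.7, 5.1]
width: 0.377
grasp_force: 61.2
t 8.8 pos [0.547 0.107 0.145] tool z [ 0.5    0.019 -0.866] tool y [-0.039  0.999 -0.001] j [ 0.262 -0.094 -0.848  0.304 -0.112  0.193] F [-9.259 -2.709  5.084] w 0.3768314201636747 61.205647364258766
shift units (current axes) [ 0.095  0.008 -1.028]  (target axes) [ 0.095  0.011 -1.027] turn units [-0.001  0.    -0.001]
time: 9.1
tool_pos: [0.5492, 0.1074, 0.1414]
orientation: [-0.019, 0.966, 0.005, 0.259]
ft_force: [-6.8, -2.2, 3.0]
width: 0.377
grasp_force: 60.9
t 9.1 pos [0.549 0.107 0.141] tool z [ 0.5    0.019 -0.866] tool y [-0.039  0.999 -0.001] j [ 0.261 -0.086 -0.85   0.294 -0.111  0.192] F [-6.768 -2.165  2.973] w 0.37749524327816075 60.87261624634266
shift units (current axes) [ 0.097  0.007 -1.126]  (target axes) [ 0.097  0.01  -1.126] turn units [-0.001  0.    -0.001]
```

```bash
python3 -m inch '[[0.015,-0.01,0.05,0,0,0],[0,0,0,0,0,0]]'
python3 -m inch '[[0,0,0.05,0,0,0],[0,0,0,0,0,0]]'
python3 -m inch '[[0,0,0.05,0,0,0],[0,0,0,0,0,0]]'
python3 go.py .5233 .1067 .1785 2.5 30
```

```text
time: 9.3
tool_pos: [0.5499, 0.1072, 0.1395]
orientation: [-0.019, 0.966, 0.005, 0.259]
ft_force: [-5.1, -1.9, 2.9]
width: 0.377
grasp_force: 60.7
time: 9.5
tool_pos: [0.5512, 0.1074, 0.1382]
orientation: [-0.019, 0.966, 0.005, 0.26]
ft_force: [-8.0, -2.7, 4.6]
width: 0.38
grasp_force: 61.1
time: 9.7
tool_pos: [0.5522, 0.1076, 0.1378]
orientation: [-0.019, 0.965, 0.005, 0.26]
ft_force: [-20.7, -3.2, 20.6]
width: 0.382
grasp_force: 62.8
t 9.7 pos [0.552 0.108 0.138] tool z [ 0.502  0.02  -0.865] tool y [-0.04   0.999 -0.   ] j [ 0.259 -0.076 -0.852  0.279 -0.11   0.19 ] F [-20.721  -3.15   20.59 ] w 0.38155587642703537 62.84835487604141
shift units (current axes) [ 0.114  0.007 -1.244]  (target axes) [ 0.117  0.01  -1.244] turn units [-0.001  0.001 -0.001]
```

Axial force jumped to about 30 N at TCP z 0.1378 m. The predicted seated value is 0.1375 m, so it is home on the collar. I'll relieve the slight side load, let it settle and check once visually.

```bash
python3 -m inch '[[0.015,-0.005,0,0,0,0],[0,0,0,0,0,0],[0,0,0,0,0,0],[0,0,0,0,0,0]]'
python3 go.py .5233 .1067 .1785 2.5 30
python3 - <<'E'
from h import *
s=robot.snapshot("scene");t=robot.snapshot("top")
c=lambda i,x,y,w,h,k: cv2.resize(i[y:y+h,x:x+w],None,fx=k,fy=k,interpolation=cv2.INTER_CUBIC)
cv2.imwrite("pics/c6.png",np.hstack([c(s,300,245,50,70,8),c(t,222,195,50,70,8)]))
E
```

```text
time: 10.1
tool_pos: [0.5521, 0.1075, 0.1377]
orientation: [-0.019, 0.965, 0.005, 0.261]
ft_force: [-18.7, -2.8, 18.3]
width: 0.382
grasp_force: 62.4
t 10.1 pos [0.552 0.107 0.138] tool z [ 0.503  0.02  -0.864] tool y [-0.04   0.999  0.   ] j [ 0.259 -0.077 -0.853  0.277 -0.109  0.19 ] F [-18.688  -2.779  18.251] w 0.3815601209673756 62.40161642432213
shift units (current axes) [ 0.108  0.009 -1.244]  (target axes) [ 0.113  0.011 -1.244] turn units [-0.001  0.001 -0.001]
```

View pics/c6.png

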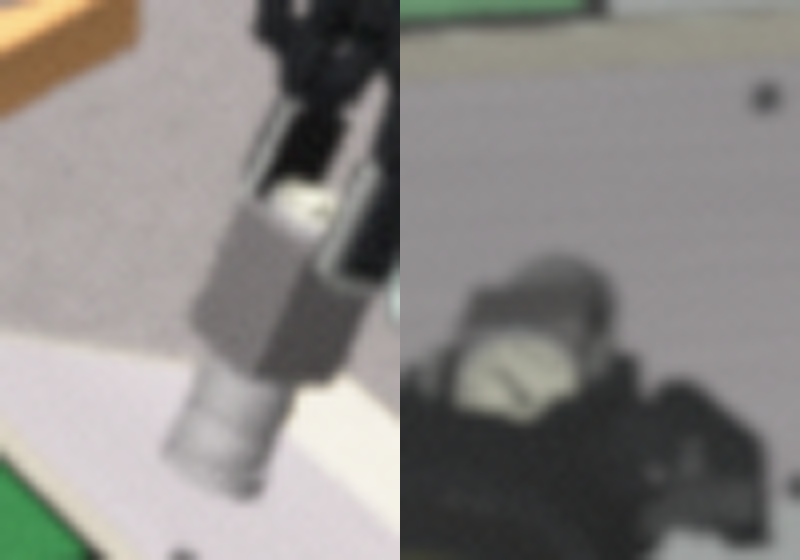

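The sleeve now covers the collar completely, with its lower rim at scene (165,460)–(250,495), and it stands square to the panel. One small extra push will confirm it is on a hard stop.

```bash
python3 -m inch '[[0.01,0,0.015,0,0,0],[0,0,0,0,0,0],[0,0,0,0,0,0],[0,0,0,0,0,0]]'
python3 go.py .5233 .1067 .1785 2.5 30; python3 -c "
from plant import robot;print(robot.get_obs()['ft_torque'])"
```

```text
time: 10.6
tool_pos: [0.5522, 0.1075, 0.1376]
orientation: [-0.019, 0.965, 0.005, 0.261]
ft_force: [-23.3, -3.4, 24.8]
width: 0.379
grasp_force: 63.6
t 10.6 pos [0.552 0.108 0.138] tool z [ 0.503  0.02  -0.864] tool y [-0.04   0.999  0.   ] j [ 0.259 -0.077 -0.854  0.276 -0.11   0.19 ] F [-23.297  -3.445  24.795] w 0.3785883458044143 63.61715465784073
shift units (current axes) [ 0.109  0.008 -1.246]  (target axes) [ 0.114  0.011 -1.246] turn units [-0.001  0.001 -0.001]
[-0.69077702  2.6345029  -0.37688261]
```

A 0.6 mm push raised the force to about 35 N with only 0.1 mm of movement, so it is on a hard stop. Handing in.

```bash
python3 -c "
from plant import robot;print(robot.job_done())"
```

```text
the job is handed in; nothing more can be done
None
```

I handed the job in at about 10.6 s with the gauge on the nipple, seated against a hard stop at the collar and still held there at about 35 N; I saw no contact with anything else, and no verdict came back.

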